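# Lower a raised catalytic converter with the jack's release lever

### The job

The small hydraulic jack holds a catalytic converter up above its two V-shaped stands. With the release lever crack the valve open just enough that the ram lowers slowly (never faster than about 3 cm/s), so that the converter settles onto the stands and the ram goes on down nearly to its bottom; then close the valve again finger-tight on its seat, without forcing it, and let go of the lever. Do not touch the converter or the ram, and leave everything else where it is.

Things in the scene. Friction and masses are not known exactly. Their poses are not given: they have to be found in the camera images.
- jack: Fixed jack rig: dark steel base plate 260 (its x) x 360 (its y) x 12 mm on the bench, origin at the centre of its underside, z up. Grey jack cylinder 56 mm across at (+30, +85) mm; a stand either side of it along x (at x -20 and +80): 100 mm wide uprights with 45 degree V pads, tops 170 mm above the bench. Grey valve block 50 x 50, 60 mm high, at (0, -60).
- valve_axis (a point): Point on the lever's upright turning axis over the valve block, 100 mm above the bench, at (0, -60) mm of the rig. The valve starts closed just enough to hold. The load begins to sink after 0.15 to 0.7 rad of opening (unknown, varies with load); every 0.1 rad more adds about 20 mm/s.
- lever_post (a point): Centre of the round upright steel post (14 mm diameter, 76 to 116 mm above the bench) at the lever's end; it runs on a level circle of 100 mm radius about valve_axis. The lever bar below it tops at 77 mm. Starts within 5 degrees of the rig's -y. Anticlockwise from above (post towards the rig's +x) opens, clockwise closes. Stays where left; turning takes 2 to 6 N at the post.
- valve_seat (a point): Fixed point inside the valve block, 40 mm above the bench under valve_axis. Turned clockwise from its start by 0.08 to 0.31 rad (unknown, to be felt; not visible) the lever meets the seat: a stiff spring, about 5 N per mm at the post. Finger-tight: pressed onto it with 10 to 14 N at the post; 22 N or more is forcing it.
- ram (a joint): Height of the ram above its bottom stop, m: starts at 0.07, 0 is fully down. The converter meets the stands at about 0.025 (the ram may then stop, having lost that load, until the valve is opened a little more); below that the ram hangs clear of it.
- converter_center (a point): Centre of the catalytic converter, the load: a steel can 90 mm in diameter, 120 mm long, with cones and 36 mm pipe stubs (220 mm overall), lying along the rig's x, loose in the ram's V saddle at (+30, +85) mm of the rig. On the stands its centre is 190 mm above the bench, at the start 45 mm higher.
- flange: Bystander: steel ring, 70 mm across, 10 mm high, on the rig's base plate beside the lever.
- sensor: Bystander: steel exhaust sensor, 45 mm high, standing on the rig's base plate.
- hammer: Bystander: hammer lying on the bench.
- wrench: Bystander: steel wrench lying on the bench.
- core: Bystander: grey ceramic honeycomb core, 84 mm across, 75 mm high.
- can: Bystander: grey metal can, 66 mm across, 120 mm high.
- scrap_tray: Bystander: green tray 180 x 140 x 50 mm.
Not all that is in view belongs to the job. Of the things shaped like the part that bears converter_center, the bare steel one is meant.

How it is judged (in metres and radians):
On the way, in this order (a step that is already met when the one before it is completed fails the run):
1. the valve is cracked and the ram has sunk by some 2 cm (value of joint ram below 0.048 m), for 0.05 s.
2. the converter lies on the stands and the ram hangs clear beneath it (value of joint ram below 0.015 m and height (world z) of converter_center below 0.196 m), for 0.2 s.
At the end, for the whole second after the job is handed in: The converter lies at rest in the V pads of both stands (centre 190 mm above the bench within 6 mm), the ram is below 15 mm, and the release valve is closed: its needle still presses on the seat (more than 1.5 N) with the lever let go (value of joint ram below 0.015 m and z of converter_center in the frame of jack between 0.184 and 0.196 m and y of converter_center in the frame of jack between 0.075 and 0.095 m and linear speed of converter below 0.01 m/s and contact force between needle and seat above 1.5 N); the robot touches nothing.
It fails at once if the ram sinks faster than 40 mm/s (velocity of joint ram below -0.04 m/s).
It fails at once if the valve is forced on its seat (more than 125 N there, about 26 N at the lever's post) (contact force between needle and seat above 125 N).
It fails at once if the robot touches the converter or the ram (contact force between any of the fingers, the arm and converter above 1 N or contact force between any of the fingers, the arm and ram above 1 N).
It fails at once if a bystander is shifted by more than 20 mm (distance of any of flange, sensor, hammer, wrench, core, can, scrap_tray from where it was at the start of the episode above 0.02 m).
It also fails if it takes over 72 s, if anything falls off the work surface, if the arm or the gripper's body presses on something with over 40 N, if the wrist force passes 120 N, or if a joint passes its speed limit or range.

### The arm

A 6-joint arm with a two-finger parallel gripper is mounted at the origin on the work surface. World frame = base frame: x ahead of the robot, y to its left, z up, the work surface at z = 0. Lengths are in mm, angles in rad, forces in N, time in s.
With the tool pointing down it reaches from about 400 to 825 mm from the base axis. Payload 7 kg.
Tool frame: the origin (TCP) lies at the very end of the fingers, on their centre line; the grasp point (between the pads) lies 19 mm behind it; z points along the fingers, y is the line along which they close (so a half turn about z gives the same grasp; the last joint's range is limited). The gripper opens to 88 mm and grips with 3 to 60 N. Pads are 19 mm wide; open, the fingers measure 130 mm over their backs; the gripper's body (78 mm by 193 mm) begins 47 mm behind the grasp point.
Start: joints at [-0.941, 0.359, 0.012, 0, -1.224, -0.288], TCP at [226.222, -635.939, 186.861] pointing down, gripper open.
Joint ranges: [-3.07, 3.07], [-1.43, 2.12], [-1.02, 1.25], [-3.03, 1.67], [-3.05, -0], [-3.03, 3.03]. Speed limits (rad/s): [2.39, 2.39, 3.01, 3.14, 3.14, 3.14].

### API

Orientations are given as a unit quaternion [x, y, z, w].
In Python, from plant import bot gives the robot as it stands. Calls block until the motion is done:
- bot.move_ptp(position, orientation): joint-space move of the TCP to a pose.
- bot.line_to(position, velocity=150, ori=None): straight line of the TCP; ori=None keeps the orientation; velocity is the mean speed in mm/s.
- bot.move_joints(angles): joint-space move.
- bot.move_gripper(opening, force=None): finger opening in mm; force is the grip in N (None keeps the last); returns when the fingers have stopped.
- bot.pause(seconds).
- bot.solve_ik(position, orientation): joint angles nearest the present ones, or None.
- bot.read_state(): the state.
- bot.camera(name): name is "scene" or "top" or "wrist"; returns the picture (420x560x3 uint8, red, green, blue); there is no depth.
- bot.get_calibration(name): a dict with "fx", "fy", "cx", "cy" (pixels), "view" (4x4, takes a point from world to camera coordinates); the wrist camera has in their place "T_tool_cam" (4x4, takes a point from camera to tool coordinates, whose origin is the TCP and whose axes are the flange's). Camera axes: x right, y up, looking along -z (the intrinsics and any distortion apply to the point x, -y, -z); pixel columns grow to the right and rows downward; lengths in mm; the calibration is good to about 2 mm. A picture is of the moment at which its call begins: read the wrist's pose just before it. get_calibration takes no time and is no camera call.
A pose or a line that the arm cannot do raises bot.Unreachable and nothing moves.
- bot.close_job(): hands the job in; it is judged then, once.
The state is a dict: "t": time; "joint_pos": joint angles; "qvel": joint speeds; "tau": joint torques, N m; "tcp_pos": TCP position; "eef_rot": TCP orientation; "contact_force": force on the tool from outside, world axes, zero at the start; "moment": the same for the moment, N m; "width": finger opening in mm; "finger_force": force on a finger pad.
Only numpy, scipy, OpenCV 4.12 (cv2) and the standard library are available. Lean on these libraries where they do the work, as an engineer would, in place of code of your own. Each camera call takes 0.05 s, during which the arm holds its last target. There are 200 camera calls.

## Working session

There is one attempt and no reset: what is moved stays moved. The work goes in short steps, each a Python script; the robot and the scene stay as the last script left them, time stands still between calls to the robot, and variables do not carry over. Pictures are saved under pics/ and viewed, at most 10 in all, crops included, and the job is handed in when it is done.

```bash
ls; mkdir -p pics; python3 - <<'E'
from plant import bot
import cv2,numpy as np
for n in("scene","top"):
    im=bot.camera(n); cv2.imwrite(f"pics/{n}0.png",im[:,:,::-1])
    c=bot.get_calibration(n); print(n,{k:(np.round(v,3).tolist()) for k,v in c.items()})
s=bot.read_state();print(s)
E
```

```text
pics
scene {'fx': 472.339, 'fy': 472.339, 'cx': 273.177, 'cy': 201.17, 'view': [[0.454, 0.891, -0.023, -221.551], [-0.601, 0.325, 0.73, 205.23], [0.658, -0.318, 0.683, -1543.227], [0.0, 0.0, 0.0, 1.0]]}
top {'fx': 474.08, 'fy': 474.08, 'cx': 285.905, 'cy': 214.613, 'view': [[-0.017, -1.0, -0.007, 8.892], [0.992, -0.018, 0.122, -495.59], [-0.122, -0.004, 0.993, -1537.432], [0.0, 0.0, 0.0, 1.0]]}
{'t': 0.1, 'joint_pos': array([-9.40907856e-01,  3.59262283e-01,  1.11519496e-02, -3.41986166e-04,
       -1.22409561e+00, -2.88106521e-01]), 'qvel': array([-1.88558565e-04, -1.58768411e-03,  2.64700971e-03,  3.19091113e-05,
        1.66670744e-03, -3.49633739e-04]), 'tau': array([-1.35041137e-03, -5.84162986e+01,  2.93750668e+01,  7.01556444e+00,
        1.02162128e-02, -6.55405620e-05]), 'tcp_pos': array([ 226.05461014, -635.49083643,  186.0452938 ]), 'eef_rot': array([-1.70003000e-01,  9.85443280e-01,  7.03090749e-04, -1.68127982e-04]), 'contact_force': array([0.53894615, 0.88805717, 0.2506589 ]), 'moment': array([-0.01553505,  0.0548272 ,  0.00635968]), 'finger_force': 0.0, 'width': 87.37301014563724}
```

View pics/scene0.png

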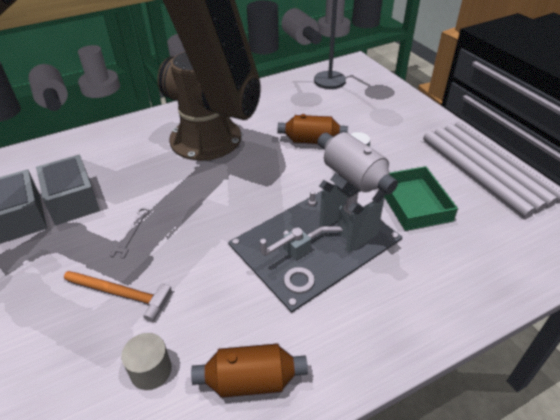

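View pics/top0.png

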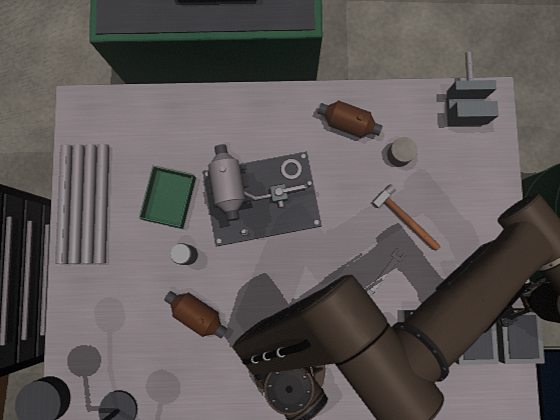

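The top view shows the steel converter on the jack at (227,180). The other two things of that shape are rust-brown, at (350,119) and (197,313), so the bare steel one on the jack is meant. The plate corners are at roughly (203,165), (308,152), (321,228) and (216,245), with the valve block near (278,192) and the lever pointing right. Next I'll measure the plate and check an enlarged crop.

```bash
cat > h.py <<'E'
import numpy as np,cv2
from plant import bot
def ray(cal,px):
    V=np.array(cal["view"]);R=V[:3,:3];o=-R.T@V[:3,3]
    d=R.T@np.array([(px[0]-cal["cx"])/cal["fx"],-(px[1]-cal["cy"])/cal["fy"],-1]);return o,d
def onz(name,px,z):
    o,d=ray(bot.get_calibration(name),px);return o+d*(z-o[2])/d[2]
def proj(name,P):
    c=bot.get_calibration(name);p=np.array(c["view"])@np.r_[P,1]
    return np.array([c["cx"]-c["fx"]*p[0]/p[2],c["cy"]+c["fy"]*p[1]/p[2]])
E
python3 - <<'E'
from h import *
im=cv2.imread("pics/top0.png");g=im.max(2)
m=(g<95).astype(np.uint8); m[:140]=0;m[255:]=0;m[:,:198]=0;m[:,330:]=0
m=cv2.morphologyEx(m,cv2.MORPH_OPEN,np.ones((3,3),np.uint8))
n,l,st,_=cv2.connectedComponentsWithStats(m);k=1+st[1:,4].argmax();print(st[k])
h=cv2.convexHull(cv2.findContours((l==k).astype(np.uint8),0,2)[0][0])
r=cv2.minAreaRect(np.array([onz("top",p,12)[:2] for p in h[:,0]],np.float32));print(r,cv2.boxPoints(r))
cr=cv2.resize(im[130:260,190:340],None,fx=5,fy=4.6,interpolation=cv2.INTER_CUBIC)
cv2.imwrite("pics/crop1.png",cr)
E
```

```text
[ 204  153  116   93 6419]
((559.939453125, 87.70551300048828), (271.900634765625, 368.2419738769531), 9.735243797302246) [[ 394.81284  246.18646]
 [ 457.0809  -116.75267]
 [ 725.06604  -70.77544]
 [ 662.798    292.1637 ]]
```

View pics/crop1.png

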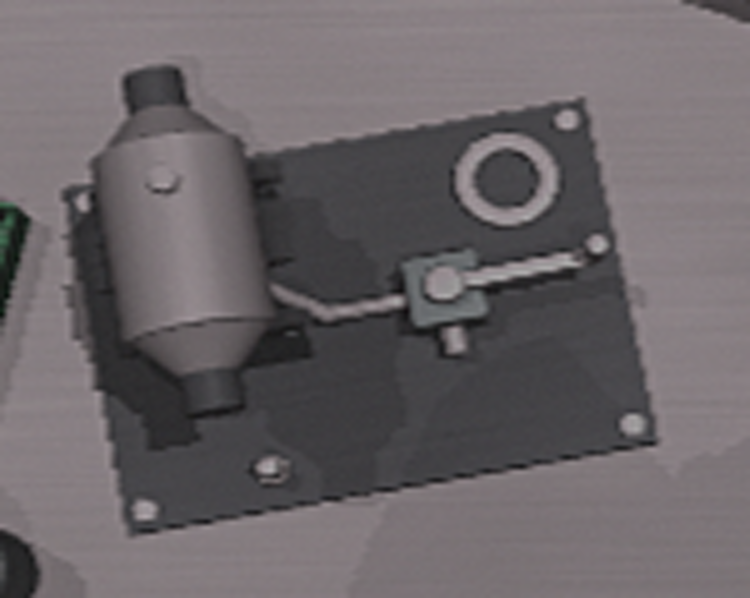

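The crop shows the post head at crop (597,243), the knob at (443,283), and the flange at (507,178) on the opening side and lower down. It confirms the bare steel converter sits on this jack. I'll compute the post and axis positions and check them against the 100 mm radius.

```bash
python3 - <<'E'
from h import *
f=lambda u,v:(190+(u+.5)/5-.5,130+(v+.5)/4.6-.5)
post=onz("top",f(597,243),116);print("post",post)
for z in(77,90,100):
    a=onz("top",f(443,283),z);print("axis",z,a,np.linalg.norm((post-a)[:2]))
a=np.deg2rad(9.735);R=np.array([[np.cos(a),-np.sin(a)],[np.sin(a),np.cos(a)]])
C=np.array([560,87.7]);ax=C+R@[0,-60];print("axis from plate",ax,"post rig",R.T@(post[:2]-C), np.linalg.norm(post[:2]-ax))
print("flange",R.T@(onz("top",f(507,178),22)[:2]-C),"sensor",R.T@(onz("top",f(270,467),57)[:2]-C))
for b in((83,203),(567,119),(632,424),(144,510)):print("bolt",R.T@(onz("top",f(*b),14)[:2]-C))
print("scene px post",proj("scene",post),"axis",proj("scene",[*ax,90]),"conv",proj("scene",[*(C+R@[30,85]),235]))
im=cv2.imread("pics/scene0.png")[120:310,220:410]
cv2.imwrite("pics/crop2.png",cv2.resize(im,None,fx=3.1,fy=3.1,interpolation=cv2.INTER_CUBIC))
E
```

```text
post [585.95930771 -74.61524982 116.        ]
axis 77 [566.73601066  23.60797179  77.        ] 100.08664452575074
axis 90 [564.47650359  23.34760539  90.        ] 100.29073673172807
axis 100 [562.73842123  23.14732355 100.        ] 100.4824876327441
axis from plate [570.1454888   28.56397835] post rig [  -1.86062278 -164.36746656] 104.38405047313438
flange [  73.88602107 -121.47488354] sensor [-108.82110854   69.73601263]
bolt [110.92551163 163.31142761]
bolt [ 111.60198133 -170.13987442]
bolt [-118.59181854 -169.68780113]
bolt [-119.40984396  160.86458463]
scene px post [262.17865009 239.96496211] axis [298.88718951 227.65598182] conv [358.48400393 161.82574638]
```

View pics/crop2.png

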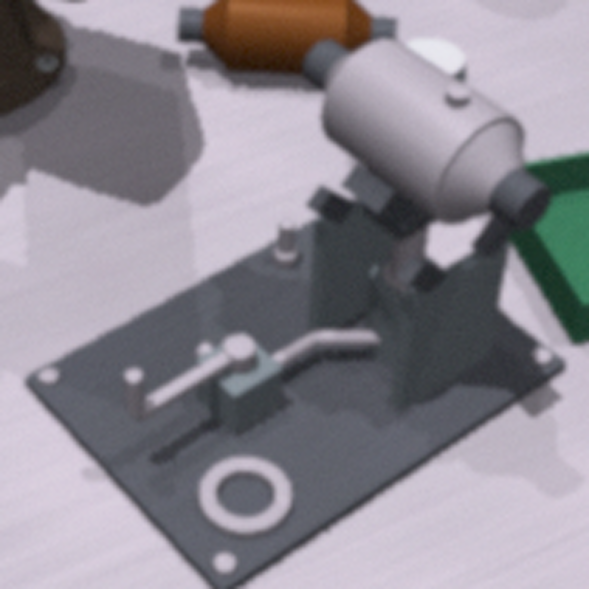

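The scene view agrees: the post head is at (263,241) against a predicted (262,240), and the bolts bring the axis to about (567,24), with a measured radius of 100 mm. The ram is visible between the stands near scene (350,203). I'll approach and grip the post.

```bash
cat >> h.py <<'E'
from scipy.spatial.transform import Rotation as Ro
AX=np.array([567.,24.]);RAD=100.
def tang(phi):return np.array([-np.sin(phi),np.cos(phi)])
def pose(phi,z,sgn,r=RAD):
    t=np.r_[tang(phi)*sgn,0];zz=np.array([0,0,-1.]);x=np.cross(t,zz)
    return [*(AX+r*np.array([np.cos(phi),np.sin(phi)])),z],Ro.from_matrix(np.c_[x,t,zz]).as_quat()
def ft(phi):  # opening-direction force of outside on tool, plus radial
    f=bot.read_state()["contact_force"];return f[:2]@tang(phi),f[:2]@[np.cos(phi),np.sin(phi)],f[2]
def phinow():
    p=bot.read_state()["tcp_pos"][:2]-AX;return np.arctan2(p[1],p[0]),np.linalg.norm(p)
E
python3 - <<'E'
from h import *
phi=np.arctan2(-98.6,19)
for s in(1,-1):
    print(s,[np.round(q,2) if (q:=bot.solve_ik(*pose(phi+d,88,s))) is not None else None for d in(-.4,0,1)])
q={s:bot.solve_ik(*pose(phi,88,s)) for s in(1,-1)}
s=min((k for k in q if q[k] is not None),key=lambda k:abs(q[k][5]+.3))
bot.move_ptp(*pose(phi,200,s));
im=bot.camera("wrist");cv2.imwrite("pics/w1.png",im[:,:,::-1])
im=bot.camera("scene");cv2.imwrite("pics/s1.png",im[:,:,::-1])
print(s,bot.read_state()["t"],phinow(),ft(phi))
cv2.imwrite("pics/pair.png",np.hstack([cv2.resize(cv2.imread("pics/w1.png"),(400,300)),cv2.resize(cv2.imread("pics/s1.png"),(400,300))]))
E
```

```text
1 [array([ 0.22,  0.24, -0.4 ,  0.  , -0.93,  2.71]), None, array([ 0.27,  0.41, -0.15,  0.  , -1.01, -2.23])]
-1 [array([ 0.22,  0.24, -0.4 ,  0.  , -0.93, -0.43]), array([ 0.2 ,  0.3 , -0.31,  0.  , -0.96, -0.01]), array([ 0.27,  0.41, -0.15,  0.  , -1.01,  0.92])]
-1 2.575 (np.float64(-1.3828184619027075), np.float64(100.72810925507461)) (np.float64(-0.20547140326370694), np.float64(-0.4448381957597742), np.float64(0.019000994999210923))
```

View pics/pair.png

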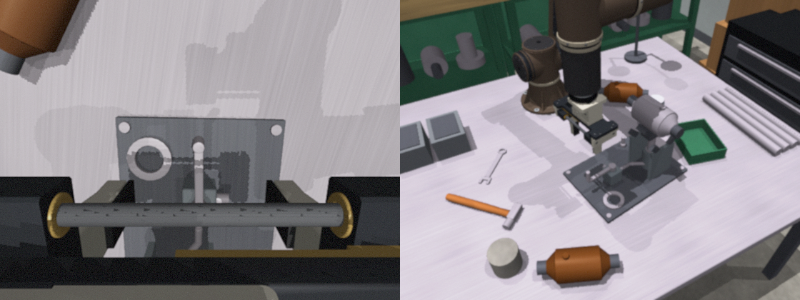

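The post (wrist view, column 198 of 400) is centred between the fingers, and the converter stays in view of the scene camera. I'll descend and grip.

```bash
python3 - <<'E'
from h import *
phi=np.arctan2(-98.6,19)
bot.line_to(pose(phi,88,-1)[0],velocity=120)
bot.pause(.2);print("free",ft(phi))
bot.move_gripper(24,20);print(ft(phi),bot.read_state()["width"])
bot.move_gripper(8,20);bot.pause(.2)
s=bot.read_state();print(ft(phi),s["width"],s["finger_force"],s["tcp_pos"],phinow(),s["t"])
bot.camera("scene")
E
```

```text
free (np.float64(-0.04361690475202635), np.float64(0.33447358217082107), np.float64(-0.48705951292036753))
(np.float64(-0.1156527193659927), np.float64(0.0017534063831429229), np.float64(-0.4789384553817176)) 23.870664053858132
(np.float64(0.9201516915258484), np.float64(0.2718650135128939), np.float64(-0.44569117042563383)) 7.919593504140614 0.0 [585.917237   -74.20086472  87.99191958] (np.float64(-1.3804893458149385), np.float64(100.00635823294614)) 5.7583
```

The fingers closed to 7.9 mm with no force, so the post isn't between the pads. I'll look.

```bash
python3 - <<'E'
from h import *
w=bot.camera("wrist");s=bot.camera("scene")
s=s[150:310,200:400]
cv2.imwrite("pics/p2.png",np.hstack([cv2.resize(w,(400,400)),cv2.resize(s,(400,400),interpolation=cv2.INTER_CUBIC)])[:,:,::-1])
E
```

```text
(no output)
```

View pics/p2.png

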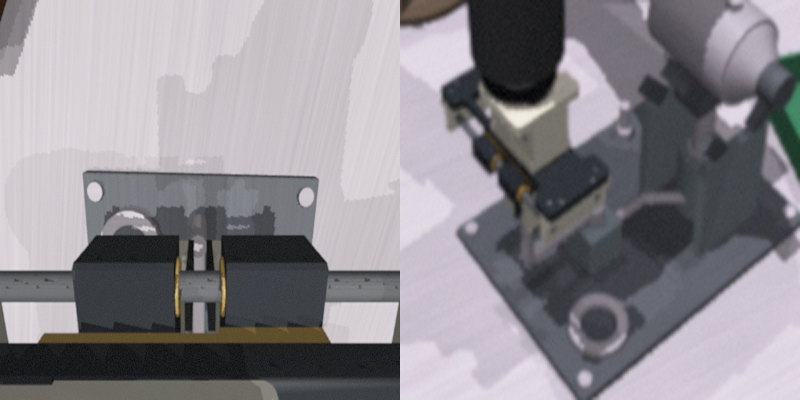

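```bash
python3 - <<'E'
from h import *
c=bot.get_calibration("wrist");T=np.array(c["T_tool_cam"]);print(np.round(T,3).tolist(),c["fx"],c["cx"],c["cy"],[k for k in c])
s=bot.read_state()
def wz(px,p,q,z):
    d=T[:3,:3]@np.array([(px[0]-c["cx"])/c["fx"],-(px[1]-c["cy"])/c["fy"],-1]);R=Ro.from_quat(q).as_matrix()
    o=np.array(p)+R@T[:3,3];d=R@d;return o+d*(z-o[2])/d[2]
phi=np.arctan2(-98.6,19)
p,q=pose(phi,200,-1,100.7)
print("w1 post@116",wz((277,206),p,q,116), "bolts",wz((175,179),p,q,14),wz((386,181),p,q,14))
print("now post@116",wz((198*1.4,245*1.05),s["tcp_pos"],s["eef_rot"],116))
# tri scene/top
o1,d1=ray(bot.get_calibration("top"),(309.4,182.8));o2,d2=ray(bot.get_calibration("scene"),(262.9+.2,241.3-.2))
d1/=np.linalg.norm(d1);d2/=np.linalg.norm(d2)
k=np.linalg.lstsq(np.c_[d1,-d2],o2-o1,rcond=None)[0];print("tri",o1+k[0]*d1,o2+k[1]*d2)
w=bot.camera("wrist")[200:380,200:360];cv2.imwrite("pics/w3.png",cv2.resize(w,None,fx=3.3,fy=3.3,interpolation=cv2.INTER_CUBIC)[:,:,::-1])
E
```

```text
[[-0.0, 0.964, 0.265, 72.051], [1.0, 0.0, 0.001, 0.171], [0.001, 0.265, -0.964, -199.039], [0.0, 0.0, 0.0, 1.0]] 356.54898809066526 279.8099969512945 214.26678711568852 ['fx', 'fy', 'cx', 'cy', 'T_tool_cam']
w1 post@116 [588.63430394 -75.81769526 116.        ] bolts [699.60336146 -59.40894982  14.        ] [ 473.12994569 -100.78045994   14.        ]
now post@116 [587.61777376 -76.10589734 116.        ]
tri [585.521935   -76.03397482 112.04486224] [586.79182653 -72.89078929 112.13902942]
```

View pics/w3.png

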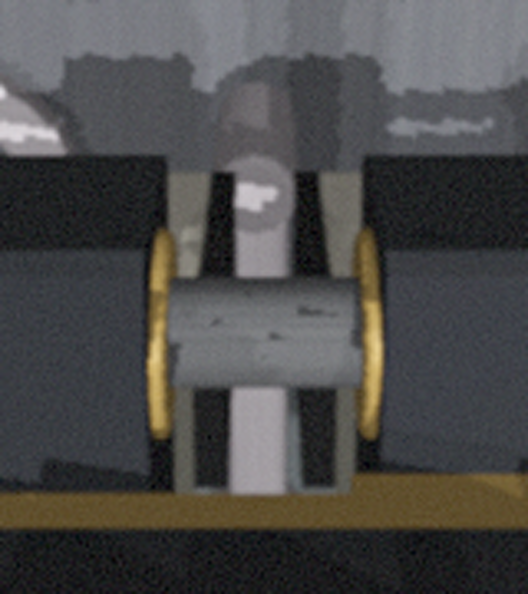

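```bash
python3 - <<'E'
from h import *
phi=np.arctan2(-98.6,19)
bot.move_gripper(0,20);bot.pause(.3)
s=bot.read_state();print(s["width"],s["finger_force"],ft(phi),s["contact_force"],s["tcp_pos"],s["t"])
# push test: 4 mm toward opening and back
for d in(2,4,6,0):
    p=np.array(pose(phi,88,-1)[0]);p[:2]+=d*tang(phi);bot.line_to(list(p),velocity=20);bot.pause(.2)
    s=bot.read_state();print(d,s["width"],s["finger_force"],ft(phi))
E
```

```text
0.07551960022654519 0.0 (np.float64(-0.40447434015527906), np.float64(0.024461309640672817), np.float64(-0.10345967027331639)) [-0.39253916 -0.10055274 -0.10345967] [585.9368271  -74.19529485  88.01582859] 6.6667
2 0.9063528786571531 0.0 (np.float64(-0.33712236332815665), np.float64(-0.36061855938335446), np.float64(-0.24410119228576127))
4 0.6357765951658393 0.0 (np.float64(0.04360889110919305), np.float64(0.5631134022028834), np.float64(-0.20367614179142018))
6 0.6182279622916932 0.0 (np.float64(0.5195673590766211), np.float64(-0.4261443954990572), np.float64(-0.7130308405966135))
0 0.5046995042385337 0.0 (np.float64(-0.0014706721279345034), np.float64(-0.33237809265485974), np.float64(0.7955945090279859))
```

The pictures explain the miss. The visible gap between the pads is 58 crop px (17.6 px) for a true 8 mm, and in the earlier view 188 px for 87 mm. Both put the fingertips about 40 mm behind the stated TCP, so they closed above the post head. I'll open, go lower in steps with a force check (clear of the 22 mm flange, and of the post top for the gripper body), and try again.

```bash
python3 - <<'E'
from h import *
phi=np.arctan2(-76-24,587.3-567);print(phi)
bot.move_gripper(40,25)
p,q=pose(phi,88,-1)
z=88
while z>58:
    z-=5;bot.line_to([p[0],p[1],z],velocity=40,ori=q)
    f=ft(phi)
    if abs(f[2])>4: print("contact",z,f);break
bot.pause(.2);print(z,ft(phi))
bot.move_gripper(8,25);bot.pause(.3)
s=bot.read_state();print(s["width"],s["finger_force"],ft(phi),s["tcp_pos"],phinow(),s["t"])
E
```

```text
-1.3705178227891175
58 (np.float64(0.5475218437999986), np.float64(-0.3373153822342084), np.float64(-0.23288935792421084))
13.293459787583284 24.995018541812897 (np.float64(2.6971336357496574), np.float64(0.4782357842227293), np.float64(-1.1896174416392051)) [587.21145204 -73.96172019  58.06772505] (np.float64(-1.3673313937745115), np.float64(100.02500395147563)) 12.2333
```

Gripped: 13.3 mm wide at 25 N. Next I'll crack the valve in 3 mm steps while tracking the converter by optical flow in the scene view.

```bash
cat >> h.py <<'E'
Z=58
def go(phi,v=30):
    p,q=pose(phi,Z,-1);bot.line_to(p,velocity=v,ori=q)
class Track:
    C=np.array([556.8,83.2]);a=np.deg2rad(9.735)
    def __init__(s,img=None,path="pics/ref.png"):
        if img is not None: cv2.imwrite(path,img)
        s.ref=cv2.imread(path,0)
        R=np.array([[np.cos(s.a),-np.sin(s.a)],[np.sin(s.a),np.cos(s.a)]])
        s.c=s.C+R@[30,85];m=np.zeros_like(s.ref)
        pts=[proj("scene",[*(s.C+R@[30+x,85]),235+z]) for x in(-60,60) for z in(-40,40)]
        cv2.fillPoly(m,[cv2.convexHull(np.float32(pts)).astype(np.int32)],255);m=cv2.dilate(m,np.ones((5,5)))
        s.p=cv2.goodFeaturesToTrack(s.ref,25,.02,4,mask=m)
        s.tab=[(proj("scene",[*s.c,235-d])-proj("scene",[*s.c,235]))[1] for d in range(0,60,5)]
    def drop(s):
        im=cv2.cvtColor(bot.camera("scene"),cv2.COLOR_RGB2GRAY)
        q,st,_=cv2.calcOpticalFlowPyrLK(s.ref,im,s.p,None,winSize=(15,15),maxLevel=3)
        d=(q-s.p)[st[:,0]==1][:,0,1]
        return np.interp(np.median(d),s.tab,range(0,60,5)),im
E
python3 - <<'E'
from h import *
import json
t=Track(cv2.cvtColor(bot.camera("scene"),cv2.COLOR_RGB2GRAY));print(len(t.p),t.tab)
phi=phinow()[0];json.dump(phi,open("phi0.json","w"));p0=phi
print("noise",[round(t.drop()[0],2) for _ in range(3)])
phi+=.1;go(phi);bot.pause(.2);print("f",ft(phi),t.drop()[0])
last=[]
while phi-p0<.85:
    phi+=.03;go(phi,20);bot.pause(.3)
    d,_=t.drop();T=bot.read_state()["t"];last.append((T,d))
    print(round(phi-p0,3),round(T,2),round(d,2),round(ft(phi)[0],1))
    if d>2.5:break
for i in range(3):
    bot.pause(.2);d,_=t.drop();print(round(bot.read_state()["t"],2),round(d,2))
E
```

```text
14 [np.float64(0.0), np.float64(1.7459728225998106), np.float64(3.4807789423642816), np.float64(5.2045251459788915), np.float64(6.917316862860531), np.float64(8.619258186652928), np.float64(10.310451896314788), np.float64(11.990999476809975), np.float64(13.661001139407745), np.float64(15.320555841602442), np.float64(16.96976130666019), np.float64(18.608714042801324)]
noise [np.float64(0.0), np.float64(0.0), np.float64(0.0)]
f (np.float64(-2.3228612068708263), np.float64(2.048636118187259), np.float64(3.087700658627993)) 0.3769530148002389
0.13 13.82 0.24 -2.9
0.16 14.47 1.66 -1.7
0.19 15.12 2.74 -1.1
15.38 2.94
15.62 2.93
15.88 2.88
```

The drop stops whenever I stop moving, so part of it is the moving arm's shadow. I'll judge by the rate measured while holding still.

```bash
python3 - <<'E'
from h import *
import json
t=Track();p0=json.load(open("phi0.json"));phi=p0+.19
while phi-p0<.85:
    phi+=.025;go(phi,20);bot.pause(.1)
    a=t.drop()[0];ta=bot.read_state()["t"];bot.pause(.3);b=t.drop()[0];tb=bot.read_state()["t"]
    v=(b-a)/(tb-ta);print(round(phi-p0,3),round(tb,2),round(a,2),round(b,2),"v",round(v,1))
    if v>4 :break
for i in range(3):
    bot.pause(.2);d,im=t.drop();print(round(bot.read_state()["t"],2),round(d,2))
cv2.imwrite("pics/now.png",im)
E
```

```text
0.215 16.65 5.47 5.97 v 1.4
0.24 17.43 6.79 6.55 v -0.7
0.265 18.2 7.34 7.3 v -0.1
0.29 18.98 7.85 7.73 v -0.4
0.315 19.75 9.34 9.26 v -0.2
0.34 20.52 11.19 11.22 v 0.1
0.365 21.3 7.81 7.79 v -0.0
0.39 22.07 0.0 0.0 v 0.0
0.415 22.85 0.64 14.99 v 41.0
23.1 18.59
23.35 19.41
23.6 18.64
```

```bash
python3 - <<'E'
from h import *
a=cv2.imread("pics/ref.png")[100:290,230:420];t=Track()
b=cv2.imread("pics/now.png")[100:290,230:420]
for x,y in t.p[:,0]: cv2.circle(a,(int(x)-230,int(y)-100),1,(0,0,255),-1)
cv2.imwrite("pics/cmp.png",cv2.resize(np.hstack([a,b]),(800,400),interpolation=cv2.INTER_CUBIC))
E
```

```text
(no output)
```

View pics/cmp.png

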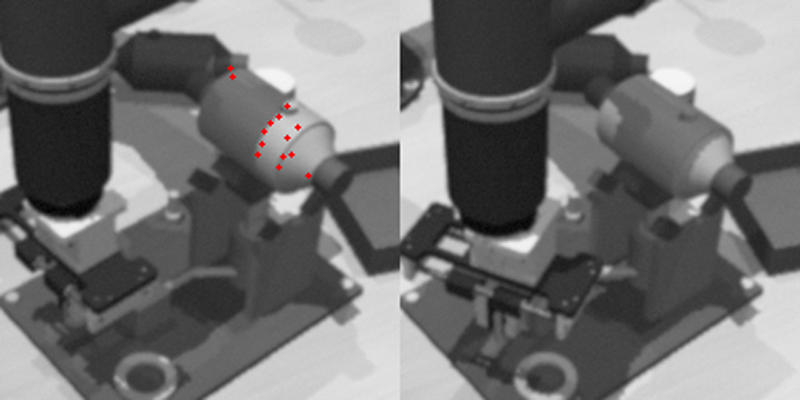

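The features sat on a moving shadow edge across the can. I'll track only the dark front pipe stub (scene ≈ (390,185)), where no shadow falls. First I'll check the current drop while holding.

```bash
cat >> h.py <<'E'
class Stub(Track):
    def __init__(s):
        super().__init__();m=np.zeros_like(s.ref);cv2.circle(m,(391,184),13,255,-1)
        s.p=cv2.goodFeaturesToTrack(s.ref,12,.05,3,mask=m)
        s.T=s.ref[168:200,374:406]
    def tm(s,im):
        r=cv2.matchTemplate(im[160:235,364:412],s.T,cv2.TM_CCOEFF_NORMED)
        _,v,_,(x,y)=cv2.minMaxLoc(r);o=0
        if 0<y<r.shape[0]-1:
            a,b,c=r[y-1:y+2,x];o=.5*(a-c)/(a-2*b+c)
        return np.interp(y+o-8,s.tab,range(0,60,5)),v
    def both(s):
        d,im=s.drop();return round(float(d),1),*np.round(s.tm(im),2),im
E
python3 - <<'E'
from h import *
t=Stub();print(t.p[:,0].tolist())
im=cv2.imread("pics/now.png",0);print(t.tm(im),t.tm(t.ref))
for i in range(4):
    print(round(bot.read_state()["t"],2),t.both()[:3]);bot.pause(.2)
E
```

```text
[[390.0, 175.0], [393.0, 179.0], [393.0, 193.0], [380.0, 183.0], [398.0, 183.0], [386.0, 187.0], [387.0, 184.0]]
(np.float64(1.4335898073952835), 0.9357650876045227) (np.float64(0.0), 0.9999995827674866)
23.6 (4.2, np.float64(1.44), np.float64(0.93))
23.85 (4.5, np.float64(1.5), np.float64(0.92))
24.1 (5.1, np.float64(1.48), np.float64(0.9))
24.35 (5.5, np.float64(1.43), np.float64(0.88))
```

The stub points show a slow sink, about 1.7 mm/s, so the valve cracks at roughly 0.41 rad. I'll add 0.06 rad and follow.

```bash
python3 - <<'E'
from h import *
import json
t=Stub();p0=json.load(open("phi0.json"));phi=p0+.475
go(phi,12);h=[]
for i in range(16):
    d,m,v,im=t.both();T=bot.read_state()["t"];h.append((T,d));print(round(T,2),d,m,v)
    if len(h)>4 and abs(h[-1][1]-h[-3][1])<.4 and d>20:break
    if len(h)>2 and (h[-1][1]-h[-3][1])/(h[-1][0]-h[-3][0])>27: go(phi-.04,30);print("back off");phi-=.04
    bot.pause(.15)
cv2.imwrite("pics/now2.png",im)
E
```

```text
25.3 7.2 0.5 0.71
25.5 8.4 0.0 0.68
25.7 9.3 0.0 0.67
25.9 4.6 0.0 0.68
26.1 5.0 0.0 0.69
26.3 4.9 0.0 0.71
26.5 5.1 0.0 0.72
26.7 5.1 0.0 0.72
26.9 5.0 0.0 0.72
27.1 5.0 0.0 0.72
27.3 5.0 0.0 0.72
27.5 5.0 0.0 0.72
27.7 5.1 0.0 0.72
27.9 5.0 0.0 0.72
28.1 5.0 0.0 0.72
28.3 5.1 0.0 0.72
```

```bash
python3 - <<'E'
from h import *
f=lambda n:cv2.imread(f"pics/{n}.png")[120:250,300:420]
cv2.imwrite("pics/cmp2.png",cv2.resize(np.hstack([f("ref"),f("now"),f("now2")]),(795,287),interpolation=cv2.INTER_CUBIC))
E
```

```text
(no output)
```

View pics/cmp2.png

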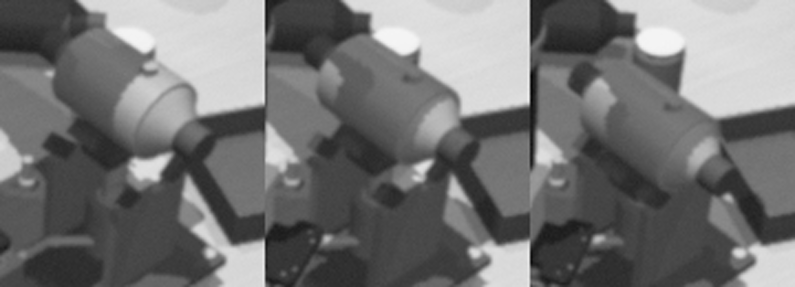

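The converter now lies on the stands: the stub moved down 33/2.2 ≈ 15 px, which is about 45 mm. The ram is now hidden, so I'll ramp the opening slowly, at ≤0.045 rad/s. An unloaded ram then can't exceed about 21 mm/s over its remaining 25 mm. Held-frame differences under the converter should show it moving.

```bash
python3 - <<'E'
from h import *
import json
p0=json.load(open("phi0.json"));phi=p0+.475
g=lambda:cv2.GaussianBlur(cv2.cvtColor(bot.camera("scene"),cv2.COLOR_RGB2GRAY),(3,3),0).astype(float)
def diff(a,b):
    d=abs(a-b);r=d[170:250,320:410];n=d[300:380,320:410]
    y,x=np.unravel_index(r.argmax(),r.shape);return round(r.max(),1),(320+x,170+y),int((r>9).sum()),"noise",round(n.max(),1)
while phi-p0<.93:
    t0=bot.read_state()["t"];phi+=.035;go(phi,40);bot.pause(.08)
    a=g();bot.pause(max(.05,.7-(bot.read_state()["t"]-t0)));b=g()
    s=bot.read_state();print(round(phi-p0,3),round(s["t"],2),diff(a,b),np.round(ft(phi),1),round(s["width"],1))
    if abs(ft(phi)[0])>15:break
cv2.imwrite("pics/now3.png",b)
E
```

```text
0.51 29.2 (np.float64(4.0), (np.int64(331), np.int64(193)), 0, 'noise', np.float64(2.0)) [-3.3  4.8  1. ] 13.1
0.545 29.95 (np.float64(7.0), (np.int64(331), np.int64(226)), 0, 'noise', np.float64(2.0)) [-1.6  4.3  1.8] 13.1
0.58 30.7 (np.float64(14.0), (np.int64(346), np.int64(211)), 15, 'noise', np.float64(2.0)) [-3.1  5.3  1. ] 13.0
0.615 31.45 (np.float64(20.0), (np.int64(337), np.int64(228)), 52, 'noise', np.float64(2.0)) [-2.1  4.9  0.2] 13.0
0.65 32.2 (np.float64(10.0), (np.int64(334), np.int64(202)), 1, 'noise', np.float64(2.0)) [-2.4  6.   0.6] 13.2
0.685 32.95 (np.float64(4.0), (np.int64(330), np.int64(186)), 0, 'noise', np.float64(2.0)) [-1.6  5.3  0.5] 13.1
0.72 33.7 (np.float64(4.0), (np.int64(405), np.int64(216)), 0, 'noise', np.float64(3.0)) [-3.1  4.2  1.8] 13.2
0.755 34.45 (np.float64(8.0), (np.int64(334), np.int64(244)), 0, 'noise', np.float64(2.0)) [-2.3  4.1  1.5] 12.9
0.79 35.2 (np.float64(5.0), (np.int64(338), np.int64(234)), 0, 'noise', np.float64(3.0)) [-2.5  5.5  1.2] 13.1
0.825 35.95 (np.float64(3.0), (np.int64(396), np.int64(177)), 0, 'noise', np.float64(3.0)) [-2.7  4.8  0.2] 13.3
0.86 36.7 (np.float64(4.0), (np.int64(398), np.int64(207)), 0, 'noise', np.float64(3.0)) [-2.9  4.5  0.3] 13.4
0.895 37.45 (np.float64(4.0), (np.int64(320), np.int64(178)), 0, 'noise', np.float64(2.0)) [-3.4  5.1 -0.6] 13.0
0.93 38.2 (np.float64(4.0), (np.int64(357), np.int64(207)), 0, 'noise', np.float64(3.0)) [-2.1  4.7 -0.6] 13.8[ WARN:0@28.170] global loadsave.cpp:1063 imwrite_ Unsupported depth image for selected encoder is fallbacked to CV_8U.
```

Movement beneath the converter (peak at 0.58–0.65 rad) and then stillness shows that the ram bottomed. Now I'll close, moving quickly back to the start angle and then creeping until I feel the seat.

```bash
python3 - <<'E'
from h import *
import json
p0=json.load(open("phi0.json"));phi=p0+.93
while phi-p0>.05: phi-=.1;go(phi,60)
go(p0,30);phi=p0;bot.pause(.1)
F=lambda:np.mean([ (bot.pause(.02),ft(phi)[0])[1] for _ in range(3)])
base=[];print(round(bot.read_state()["t"],2),F(),ft(phi))
while phi-p0>-.4:
    f=F();T=bot.read_state()["t"]
    if f>5.5 or phi-p0<-.33: print("at",round(phi-p0,3),round(f,1),round(T,1))
    else: base.append(f)
    fr=np.median(base[-8:]) if base else 3
    if f-fr>10.5 or T>60:break
    phi-=.007 if f-fr<2.5 else .003
    go(phi,12)
bot.pause(.3);s=bot.read_state()
print("fric",fr,"phi",phi-p0,F(),ft(phi),phinow()[0]-p0,s["width"],s["t"])
E
```

```text
41.4 4.498532799400863 (np.float64(4.333346638654891), np.float64(4.2322276751663175), np.float64(-0.6371079911953025))
at -0.063 5.7 44.2
at -0.084 5.7 45.1
at -0.091 5.7 45.4
at -0.098 5.8 45.7
at -0.105 5.7 46.0
at -0.112 5.8 46.3
at -0.119 6.0 46.6
at -0.126 5.8 46.9
at -0.133 6.0 47.2
at -0.14 6.2 47.5
at -0.147 5.8 47.8
at -0.154 6.3 48.1
at -0.168 6.2 48.7
at -0.175 5.8 49.0
at -0.189 6.3 49.6
at -0.196 6.3 49.9
at -0.203 6.4 50.2
at -0.21 6.8 50.5
at -0.217 8.2 50.8
at -0.22 8.1 51.1
at -0.223 8.8 51.4
at -0.226 8.7 51.7
at -0.229 8.7 52.0
at -0.232 8.9 52.3
at -0.235 9.4 52.6
at -0.238 9.6 52.9
at -0.241 9.8 53.2
at -0.244 9.7 53.5
at -0.247 10.2 53.8
at -0.25 11.0 54.1
at -0.253 10.8 54.4
at -0.256 10.8 54.7
at -0.259 11.7 55.0
at -0.262 11.0 55.3
at -0.265 11.2 55.6
at -0.268 12.2 55.9
at -0.271 11.7 56.2
at -0.274 11.8 56.5
at -0.277 12.7 56.8
at -0.28 13.0 57.1
at -0.283 13.0 57.4
at -0.286 13.5 57.7
at -0.289 13.4 58.0
at -0.292 14.1 58.3
at -0.295 14.2 58.6
at -0.298 14.4 58.9
at -0.301 14.2 59.2
at -0.304 14.7 59.5
at -0.307 14.9 59.8
at -0.31 15.2 60.1
fric 5.433357871682216 phi -0.3099999999999934 15.09695586395383 (np.float64(15.340460657940657), np.float64(6.106808811154505), np.float64(-11.102546293793818)) -0.27071682356718396 13.337018339668107 60.4
```

```bash
python3 - <<'E'
from h import *
s=bot.read_state();phi=phinow()[0]
import json
p0=json.load(open("phi0.json"));print("cmd",pose(p0-.31,Z,-1)); print(s["tcp_pos"],s["eef_rot"],s["finger_force"],s["contact_force"],s["moment"],s["t"])
w=bot.camera("wrist");c=bot.camera("scene")[150:310,220:380]
cv2.imwrite("pics/p9.png",np.hstack([cv2.resize(w[60:400,100:460],(400,400)),cv2.resize(c,(400,400),interpolation=cv2.INTER_CUBIC)])[:,:,::-1])
E
```

```text
cmd ([np.float64(556.3961217103008), np.float64(-75.43619947090319), 58], array([-0.66856608,  0.74365274,  0.        ,  0.        ]))
[560.34752763 -75.20834411  58.15721407] [-0.66994175  0.74240742 -0.00206218  0.00224076] 24.982987940311432 [ 14.60641249  -7.69906237 -11.10254629] [-2.64936028 -5.1524859   0.13919252] 60.45
```

View pics/p9.png

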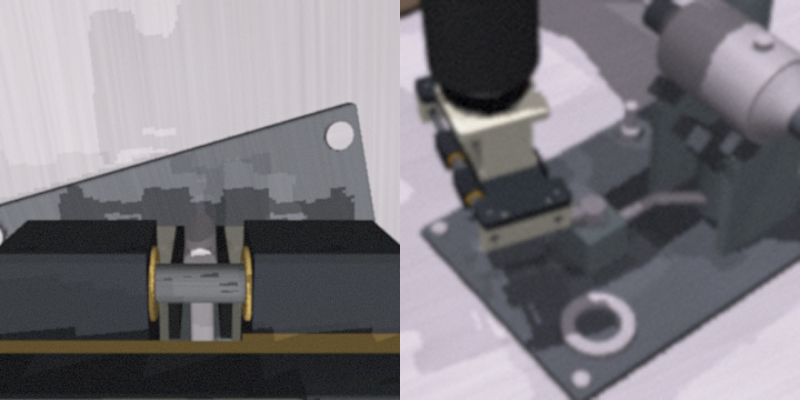

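Nothing is in the way: the converter lies on the stands and the lever post is in the fingers. The force kink at about -0.2 rad, inside the given range, means the seat is carrying about 10 N net of friction. I'll press by 1–2 N more, ease off, release and retreat straight up.

```bash
python3 - <<'E'
from h import *
import json
p0=json.load(open("phi0.json"));phi=p0-.31
for i in range(2):
    phi-=.012;go(phi,15);f=ft(phi)[0];print(round(phi-p0,3),round(f,1),round(phinow()[0]-p0,3))
    if f>18:break
for k in range(5):
    phi+=.012;go(phi,25);f=ft(phi)[0];print("ease",round(phi-p0,3),round(f,1),round(phinow()[0]-p0,3))
    if f<4:break
bot.move_gripper(40);print(ft(phi),bot.read_state()["width"],bot.read_state()["t"])
p=bot.read_state()["tcp_pos"];bot.line_to([p[0],p[1],190],velocity=120)
print(ft(phi),bot.read_state()["t"])
w=bot.camera("scene");cv2.imwrite("pics/end.png",w[:,:,::-1])
E
```

```text
-0.322 16.1 -0.281
-0.334 16.6 -0.291
ease -0.322 12.3 -0.29
ease -0.31 9.8 -0.283
ease -0.298 9.2 -0.275
ease -0.286 8.3 -0.266
ease -0.274 7.4 -0.256
(np.float64(0.1545325962276985), np.float64(0.11059425672350325), np.float64(0.9391977559210445)) 39.96390473819341 62.9917
(np.float64(0.22940048718956835), np.float64(-0.08743074854046366), np.float64(0.09380487161208334)) 64.2417
```

```bash
python3 -c "
from plant import bot
print(bot.close_job())"
```

```text
the job is handed in; nothing more can be done
None
```

I handed the job in at about 64 s: the converter lies on its stands, the valve is pressed onto its seat with roughly 10 N at the post, and the lever is let go. The hand-in gave no verdict, and three points rest on indirect evidence: the ram being down (it is hidden, and I saw only movement under the converter and then stillness), the sink rate (not tracked during the main drop, roughly 25 mm/s on average), and the seat (a force rise near -0.2 rad, softer than the stated 5 N per mm).

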